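# Turn a circuit board over against the sloping stop

### The arm

A 6-joint arm with a two-finger parallel gripper is mounted at the origin on a cart in front of the work surface, level with it; the furniture and walls round the work are solid. World frame = base frame: x ahead of the robot, y to its left, z up, the work surface at z = 0. Lengths are in m, angles in rad, forces in N, time in s.
With the tool pointing down it reaches from about 0.425 to 0.925 m from the base axis. Payload 12.5 kg.
Tool frame: the origin (TCP) lies at the very end of the fingers, on their centre line; the grasp point (between the pads) lies 19 mm behind it; x points along the fingers, z is the direction in which the jaws open and shut, and the axes are right-handed (so a half turn about x gives the same grasp; the last joint's range is limited). The gripper opens to 85 mm and grips with 20 to 120 N. Pads are 22 mm wide; open, the fingers measure 114 mm over their backs; the gripper's body (76 mm by 85 mm) begins 54 mm behind the grasp point. The pads swing forward as they close: fully open they stand 13 mm farther back than shut.
Start: joints at [-1.227, 0.491, 1.559, -0, 1.092, -0.106], TCP at [0.272, -0.563, 0.231] pointing down, gripper open.
Joint ranges: [-3.1, 3.1], [-0.84, 2.19], [0.05, 2.79], [-1.13, 4.28], [0.06, 2.93], [-2.69, 2.69]. Speed limits (rad/s): [2.22, 2.22, 2.79, 3.14, 3.14, 3.14].

### API

Orientations are given as a unit quaternion [x, y, z, w].
In Python, from plant import bot gives the robot as it stands. The module is installed in compiled form; this text tells all that it offers.
- The arm moves only by the tool apply_moves, never from a script. Its argument "increments" is a list of rows, each a list of 7 numbers: the shift along the tool's x, y, z in mm, then the turn, a rotation vector about the tool's x, y, z in degrees, then the opening, from 0 (shut) to 1 (fully open). A call has 1 to 12 rows; each row shifts and turns the commanded pose from where the row before left it, along the tool's axes as they then stand; what a row does not reach is not made up. A row lasts 1/10 s, in which the tool goes at most 50 mm and 8.59 degrees, less where a joint would pass 70% of its speed; a pose out of reach is approached as far as the arm can. A call with a gripper value outside its range is refused whole. The fingers move at their own pace and stop on an object; the grip force is fixed at half the most. Time passes only in rows, so rows that do not move let the fingers close. It gives the time, the measured TCP pose, the force and the opening at its end, in the units of the state.
- bot.get_obs(): the state, without advancing time (a new reading comes with each control period).
- bot.grab_frame(name): name is "side" or "top" or "wrist"; returns (picture, depth): 384x512x3 uint8, red, green, blue; 384x512 float32, m along the optical axis (not along the pixel's ray), 0 where there is no reading.
- bot.camera_params(name): a dict with "K" (3x3 intrinsics, pixels), "extrinsics" (4x4, takes a point from camera to world coordinates); the wrist camera has in their place "hand_eye" (4x4, takes a point from camera to tool coordinates, whose origin is the TCP and whose axes are the tool frame's). Camera axes: x right, y down, z forward; pixel columns grow to the right and rows downward; lengths in m; the calibration is good to about 2 mm. The wrist camera is an equidistant fisheye: a pixel r from the principal point sees the ray r / f radians off the axis. A picture is of the moment at which its call begins: read the wrist's pose just before it. camera_params takes no time and is no camera call.
- bot.job_done(): hands the job in, once; it reports no verdict.
The state is a dict: "time_s": time; "joint_pos": joint angles; "qd": joint speeds; "joint_torque": joint torques, N m; "position": TCP position; "eef_rot": TCP orientation; "force": force on the tool from outside, world axes, zero at the start; "wrist_torque": the same for the moment, N m; "grip_width": opening from 0.0 (shut) to 1.0 (fully open).
Only numpy, scipy, OpenCV 4.12 (cv2) and the standard library are available. Lean on these libraries where they do the work, as an engineer would, in place of code of your own. Each camera call takes 0.05 s, during which the arm holds its last target.

### The job

Turn the circuit board over so that its solder side can be worked on. With the fingertips, push it along the worktop against the sloping metal stop until it tips up and leans there by itself, then reach behind its raised edge and push that edge back the way the board came, so that the board falls over and lies flat on the worktop in front of the stop's slope, solder side up. Never grip or lift the board, and leave the other things where they are.

Things in the scene. Friction and masses are not known exactly. Their poses are not given: they have to be found in the camera images.
- board: green circuit board in a grey frame, 100 mm (its x) by 80 mm (its y), frame 7 mm thick, 70 to 140 g; starts flat, solder side down, in front of the stop. Origin: centre of the solder side. +z points out of the component side, which carries low chips and two black socket strips 70 x 8 mm, 5 mm above the frame, along the 100 mm edges. Turned over it rests on the strips, origin 12 mm up
- edge_xp (a point): middle of the board's edge at its +x end (nearest the stop at the start), half-way through the frame
- edge_xm (a point): middle of the board's edge at its -x end (farthest from the stop at the start), half-way through the frame
- edge_yp (a point): middle of the board's +y edge, half-way through the frame
- edge_ym (a point): middle of the board's -y edge, half-way through the frame
- stop: stop of bent aluminium sheet, 120 mm wide (its y), fixed. Origin: on the worktop, middle of the foot line of its sloping face; +x points into the stop, the way the board is pushed (roughly to the robot's left). The face rises in four flat facets: to 15 mm height at x = 15 mm, 30 mm at x = 27 mm, 45 mm at x = 35 mm, 55 mm at x = 39 mm; the crest ends at x = 46 mm, behind it is only a 4 mm thick flange out to x = 71 mm
- stop_crest (a point): middle of the stop's rounded crest, 41 mm beyond the foot, 56 mm above the worktop. A board whose far edge is pushed up the face leans over this crest: with its low edge at the foot it leans at about 54 degrees, its upper edge about 82 mm up and 58 mm beyond the foot, and stays there when the fingers leave it. Pushing it up takes under 25 N
- tin: round flat tin, 45 mm across, 22 mm high, beside the stop at its -y side (away from the robot); must not be disturbed. Origin: centre of its underside
- pen: black marker pen, 116 mm long (its y), 13 mm thick, lying between the board and the robot, pointing roughly towards the stop; must not be disturbed. Origin: centre of its underside
- capacitor: dark blue can, 22 mm across, 34 mm high, beside the stop at its +y side (nearest the robot); must not be disturbed. Origin: centre of its underside
- reel: reel of solder wire, 76 x 68 mm, 34 mm high, to the robot's right; must not be disturbed. Origin: centre of its underside
- tape: roll of tape, 55 mm across, 19 mm high, to the robot's left; must not be disturbed. Origin: centre of its underside
Mind the look-alikes: they are no part of the job. Several things look just like the board: the one meant starts farthest to the robot's left. Of the things shaped like the stop, the aluminium one is meant.

How it is judged:
By the outcome, as a careful person would: the job done as asked, in the order asked, and still so for the second after the job is handed in, with the robot touching nothing.
It also fails if it takes over 45 s, if anything falls off the work surface, if the arm or the gripper's body presses on something with over 40 N, if the wrist force passes 120 N, or if a joint passes its speed limit or range.

## Working session

There is one attempt and no reset: what is moved stays moved. The work goes in short steps, Python scripts to look and compute and a tool call to move; the robot and the scene stay as the last step left them, time stands still between calls to the robot, and variables do not carry over. Pictures are saved under pics/ and viewed, and the job is handed in when it is done.

Besides the shell and the picture viewer there is one more tool, called after "Call:" as a command line: name --pt "numbers of a row" for each row, then --argument value for the rest. apply_moves: Moves the arm, as the interface text tells. Its arguments: {"type":"object","properties":{"increments":{"type":"array"}},"required":["increments"]}

```bash
mkdir -p pics; cat > h.py <<'E'
import numpy as np, cv2
from plant import bot
from scipy.spatial.transform import Rotation as R
def snap(n,f):
    p,d=bot.grab_frame(n); np.savez('pics/'+f+'.npz',p=p,d=d); cv2.imwrite('pics/'+f+'.png',p[:,:,::-1]); return p,d
def world(n,d):
    c=bot.camera_params(n);K=np.array(c['K']);T=np.array(c['extrinsics'])
    v,u=np.mgrid[:384,:512]
    P=np.stack([(u-K[0,2])/K[0,0]*d,(v-K[1,2])/K[1,1]*d,d],-1)
    return P@T[:3,:3].T+T[:3,3]
def ray(n,u,v,z):
    c=bot.camera_params(n);K=np.array(c['K']);T=np.array(c['extrinsics'])
    r=T[:3,:3]@np.array([(u-K[0,2])/K[0,0],(v-K[1,2])/K[1,1],1]);o=T[:3,3]
    return o+r*(z-o[2])/r[2]
E
python3 - <<'E'
from h import *
np.set_printoptions(precision=4,suppress=True)
for n in('top','side','wrist'):
    snap(n,n+'0'); print(n,bot.camera_params(n))
print(bot.get_obs())
E
```

```text
top {'K': array([[486.9001,   0.    , 252.4861],
       [  0.    , 486.9001, 190.4016],
       [  0.    ,   0.    ,   1.    ]]), 'extrinsics': array([[ 0.0073, -0.9947,  0.1022,  0.4204],
       [-0.9998, -0.0054,  0.0192, -0.0365],
       [-0.0185, -0.1023, -0.9946,  1.4506],
       [ 0.    ,  0.    ,  0.    ,  1.    ]])}
side {'K': array([[474.3553,   0.    , 266.1204],
       [  0.    , 474.3553, 190.7489],
       [  0.    ,   0.    ,   1.    ]]), 'extrinsics': array([[-0.8461, -0.3437,  0.4075,  0.0166],
       [-0.5331,  0.5485, -0.6442,  0.8193],
       [-0.0021, -0.7622, -0.6473,  0.8926],
       [ 0.    ,  0.    ,  0.    ,  1.    ]])}
wrist {'K': array([[297.3186,   0.    , 251.3301],
       [  0.    , 297.3186, 192.1687],
       [  0.    ,   0.    ,   1.    ]]), 'hand_eye': array([[ 0.0003, -0.3006,  0.9537, -0.1437],
       [-0.0002, -0.9537, -0.3006,  0.0773],
       [ 1.    , -0.0001, -0.0004, -0.0006],
       [ 0.    ,  0.    ,  0.    ,  1.    ]])}
{'time_s': 0.15, 'joint_pos': array([-1.2266,  0.4914,  1.5593,  0.    ,  1.0917, -0.1056]), 'qd': array([-0.0001, -0.0015, -0.0014,  0.0004, -0.0014, -0.0007]), 'joint_torque': array([  0.0006, -61.8709, -26.1691,  -0.0002,   0.0032,  -0.    ]), 'position': array([ 0.2717, -0.5627,  0.2309]), 'eef_rot': array([ 0.3761,  0.5991, -0.3757,  0.5987]), 'force': array([ 0.0631,  0.6867, -0.4131]), 'wrist_torque': array([ 0.0507, -0.0249, -0.0282]), 'grip_width': 1.001461058727851}
```

View pics/top0.png

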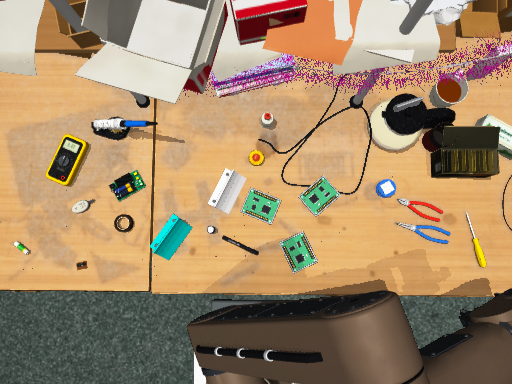

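View pics/side0.png

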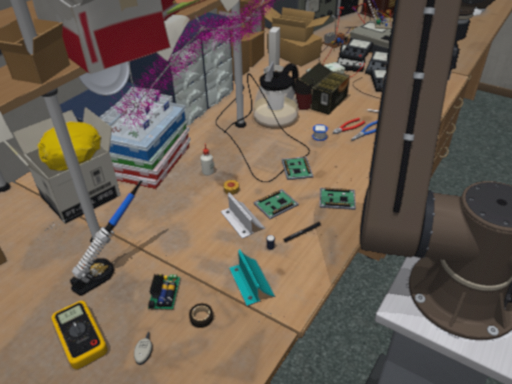

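Top view candidates:
- **Boards:** (262,205), (320,195) and (299,252). The one at (262,205) is farthest to the robot's left and in front of the stop, so it is the one meant.
- **Stops:** silver at (227,190) and teal at (172,237). The aluminium (silver) one is meant.

I'll confirm this in an enlarged crop.

```bash
python3 - <<'E'
from h import *
np.set_printoptions(precision=4,suppress=True)
f=np.load('pics/top0.npz');p,d=f['p'],f['d']
cv2.imwrite('pics/crop0.png',cv2.resize(p[140:280,190:350,::-1],None,fx=4.9,fy=4,interpolation=cv2.INTER_CUBIC)[:600] if 0 else cv2.resize(p[140:280,190:350,::-1],None,fx=4.2,fy=4.2,interpolation=cv2.INTER_CUBIC))
W=world('top',d)
hsv=cv2.cvtColor(p,cv2.COLOR_RGB2HSV)
m=(((hsv[...,0]>60)&(hsv[...,0]<85)&(hsv[...,1]>90))*255).astype(np.uint8)
m=cv2.morphologyEx(m,cv2.MORPH_CLOSE,np.ones((7,7)))
for c in cv2.findContours(m,0,2)[0]:
    if cv2.contourArea(c)>300:
        r=cv2.minAreaRect(c);print(r)
        for q in cv2.boxPoints(r): print(q,ray('top',*q,0.007))
# heights map around
reg=W[150:275,190:350,2]
print(W[200:215:5,240:290:10,2]); 
np.savez('pics/W.npz',W=W)
m=(((W[...,2]>0.008)*255)).astype(np.uint8)[140:280,190:350]
cv2.imwrite('pics/h0.png',cv2.resize(np.clip(W[140:280,190:350,2]*4000,0,255).astype(np.uint8),None,fx=4.2,fy=4.2,interpolation=0))
E
```

```text
((297.9000244140625, 251.80001831054688), (30.857738494873047, 24.149532318115234), 63.43495178222656)
[280.2 243.4] [ 0.4122 -0.0915  0.007 ]
[301.8 232.6] [ 0.4444 -0.1551  0.007 ]
[315.6 260.2] [ 0.3641 -0.1952  0.007 ]
[294. 271.] [ 0.3322 -0.132   0.007 ]
((260.4852294921875, 205.46449279785156), (30.84073257446289, 23.76966667175293), 22.380136489868164)
[241.7012 210.5828] [0.5083 0.0229 0.007 ]
[250.7515 188.6035] [ 0.5741 -0.0035  0.007 ]
[279.2693 200.3462] [ 0.5394 -0.0886  0.007 ]
[270.219  222.3254] [ 0.474  -0.0619  0.007 ]
((319.12353515625, 195.39413452148438), (23.970815658569336, 30.478729248046875), 49.398704528808594)
[299.753  196.2118] [ 0.5521 -0.1494  0.007 ]
[322.8941 176.3765] [ 0.6119 -0.2184  0.007 ]
[338.4941 194.5765] [ 0.5576 -0.2642  0.007 ]
[315.3529 214.4118] [ 0.4983 -0.1953  0.007 ]
[[ 0.0052  0.0119  0.0001  0.0026  0.0042]
 [-0.0025  0.0088  0.0098  0.006  -0.0022]
 [-0.0073  0.0036  0.0016  0.0015 -0.0045]]
```

View pics/crop0.png

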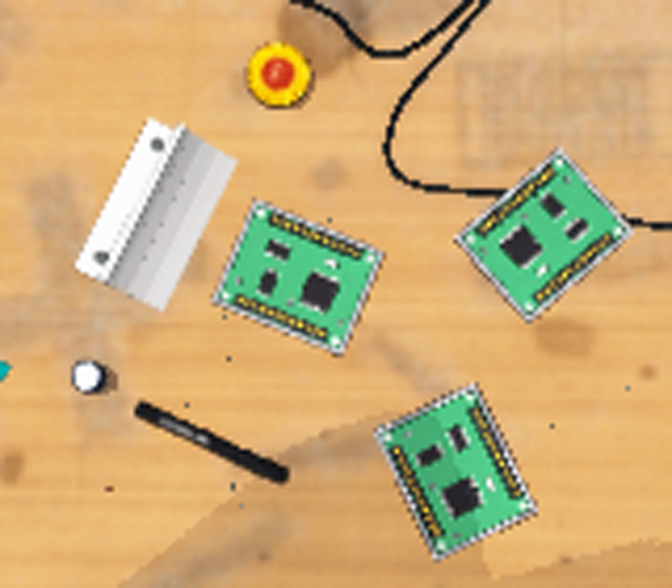

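View pics/h0.png

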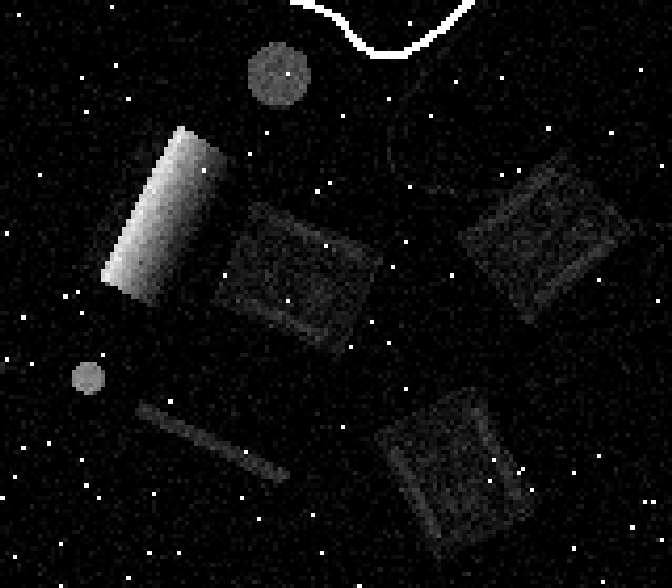

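The crop shows three look-alike boards, all component side up. The meant one is at crop (298,277), directly in front of the silver stop at (160,215). The tin is at (278,73), the capacitor at (88,377) and the pen at (210,440). Next I'll measure the poses.

```bash
cat > fit.py <<'E'
from h import *
np.set_printoptions(precision=4,suppress=True)
c=lambda u,v:((u+.5)/4.2-.5+190,(v+.5)/4.2-.5+140)
C=np.array([ray('top',*c(*q),0.007) for q in [(255,200),(384,256),(342,354),(213,300)]])
print('board',C[:,:2],C.mean(0)); print([np.linalg.norm(C[i]-C[i-1]) for i in range(4)])
ax=(C[0]+C[3]-C[1]-C[2])[:2];print('board ax deg',np.degrees(np.arctan2(ax[1],ax[0])))
foot=[ray('top',*c(237,160),0)[:2],ray('top',*c(163,312),0)[:2]]
fl=[ray('top',*c(150,118),.004)[:2],ray('top',*c(76,268),.004)[:2]]
print('foot',foot,np.linalg.norm(foot[0]-foot[1]),'flange',fl)
mid=(foot[0]+foot[1])/2; fm=(fl[0]+fl[1])/2
t=foot[0]-foot[1]; t/=np.linalg.norm(t); print('foot y ang +90', np.degrees(np.arctan2(t[1],t[0]))+90, 'foot-flange',fm-mid,np.linalg.norm(fm-mid),np.degrees(np.arctan2(*(fm-mid)[::-1])))
# depth: crest points
d=np.load('pics/top0.npz')['d'];W=world('top',d)
crop=np.zeros((384,512),bool);crop[165:218,205:250]=1
P=W[crop&(W[...,2]>.012)&(W[...,2]<.06)]
E
python3 - <<'E'
exec(open('fit.py').read())
a=np.radians(118) if 0 else np.arctan2(*(fm-mid)[::-1]); 
s=np.array([-t[1],t[0]]); print(s)
if s@(fm-mid)<0:s=-s
prof=np.array([[0,0],[15,15],[27,30],[35,45],[39,55]])/1000
X=(P[:,:2]-mid)@s; Y=(P[:,:2]-mid)@t
print(len(P),'Y range',np.percentile(Y,[1,99]),'offset x',np.median((X-np.interp(P[:,2],prof[:,1],prof[:,0]))[P[:,2]<.05]))
# yaw residual
r=X-np.interp(P[:,2],prof[:,1],prof[:,0]);k=(P[:,2]<.05)&(abs(r)<.01)
print('yaw resid deg',np.degrees(np.polyfit(Y[k],r[k],1)[0]))
E
```

```text
board [[ 0.5782 -0.0022]
 [ 0.5388 -0.0938]
 [ 0.4694 -0.0644]
 [ 0.5069  0.0269]] [ 0.5233 -0.0334  0.007 ]
[np.float64(0.07700819424788435), np.float64(0.09970040427990404), np.float64(0.0754022741932484), np.float64(0.09868857455856252)]
board ax deg 67.20238501367932
foot [array([0.6076, 0.011 ]), array([0.4985, 0.0627])] 0.12069617293641884 flange [array([0.6371, 0.0734]), array([0.5292, 0.1247])]
foot y ang +90 64.66776561851984 foot-flange [0.0301 0.0622] 0.06908153503157484 64.20318532940713
[0.4279 0.9038]
516 Y range [-0.0589  0.0586] offset x 0.0002721215258474005
yaw resid deg -0.31538441600814116
```

```bash
python3 - <<'E'
from h import *
p=np.load('pics/side0.npz')['p']
cv2.imwrite('pics/scrop0.png',cv2.resize(p[150:270,200:340,::-1],None,fx=5,fy=5,interpolation=cv2.INTER_CUBIC))
E
```

```text
(no output)
```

View pics/scrop0.png

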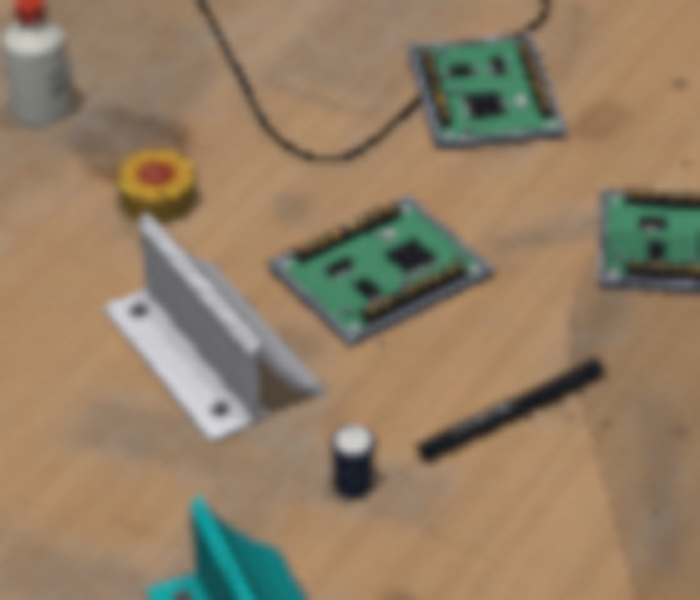

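```bash
cat >> h.py <<'E'
S=np.array([0.553,0.0369]); A=np.radians(64.6)
s=np.array([np.cos(A),np.sin(A)]); sy=np.array([-s[1],s[0]])
def where():
    o=bot.get_obs(); T=R.from_quat(o['eef_rot']).as_matrix(); p=o['position']
    q=p[:2]-S
    print('t',o['time_s'],'tcp',p.round(4),'stop xy mm',(1e3*np.array([q@s,q@sy])).round(1),'z',round(p[2]*1e3,1),'F',o['force'].round(1),'g',round(o['grip_width'],3))
    return o,T,p
def rel(x,y,z,flip=1):
    "tool-frame shift (mm) and rotvec (deg) to reach stop-frame target, tool down, jaws along stop y"
    o,T,p=where()
    g=np.r_[S+s*x/1e3+sy*y/1e3,z/1e3]
    Tx=np.array([0,0,-1.]);Tz=flip*np.r_[sy,0];G=np.c_[Tx,np.cross(Tz,Tx),Tz]
    print('shift now',((g-p)@T*1e3).round(1),'rot',np.degrees(R.from_matrix(T.T@G).as_rotvec()).round(2),'shift in goal axes',((g-p)@G*1e3).round(1),'joints',o['joint_pos'].round(2))
    print('tool axes', T.round(3).tolist())
E
python3 -c "
from h import *
rel(-175,-2,231);rel(-175,-2,231,-1)"
```

```text
t 0.15 tcp [ 0.2717 -0.5627  0.2309] stop xy mm [-662.3   -3.1] z 230.9 F [ 0.1  0.7 -0.4] g 1.001
shift now [ 1.000e-01  3.789e+02 -3.064e+02] rot [ 1.4117e+02 -3.0000e-02  6.0000e-02] shift in goal axes [-1.000e-01 -4.873e+02  1.100e+00] joints [-1.23  0.49  1.56  0.    1.09 -0.11]
tool axes [[-0.0, 0.901, 0.435], [0.001, 0.435, -0.901], [-1.0, 0.0, -0.001]]
t 0.15 tcp [ 0.2717 -0.5627  0.2309] stop xy mm [-662.3   -3.1] z 230.9 F [ 0.1  0.7 -0.4] g 1.001
shift now [ 1.000e-01  3.789e+02 -3.064e+02] rot [-3.883e+01 -4.000e-02 -2.000e-02] shift in goal axes [-1.000e-01  4.873e+02 -1.100e+00] joints [-1.23  0.49  1.56  0.    1.09 -0.11]
tool axes [[-0.0, 0.901, 0.435], [0.001, 0.435, -0.901], [-1.0, 0.0, -0.001]]
```

Call:
apply_moves --pt "0 0 0 -7.8 0 0 0.6" --pt "0 0 0 -7.8 0 0 0.6" --pt "0 0 0 -7.8 0 0 0.6" --pt "0 0 0 -7.8 0 0 0.6" --pt "0 0 0 -7.6 0 0 0.6"

```text
time_s: 0.65
position: [0.2717, -0.5627, 0.231]
eef_rot: [0.154, 0.69, -0.154, 0.69]
force: [0.2, 0.6, -0.1]
grip_width: 0.597
```

Call:
apply_moves --pt "0 30 0 0 0 0 0.6" --pt "0 45 0 0 0 0 0.6" --pt "0 45 0 0 0 0 0.6" --pt "0 45 0 0 0 0 0.6" --pt "0 45 0 0 0 0 0.6" --pt "0 45 0 0 0 0 0.6" --pt "0 45 0 0 0 0 0.6" --pt "0 45 0 0 0 0 0.6" --pt "0 45 0 0 0 0 0.6" --pt "0 45 0 0 0 0 0.6" --pt "0 40 0 0 0 0 0.6" --pt "0 0 0 0 0 0 0.6"

```text
time_s: 1.85
position: [0.4768, -0.1304, 0.2312]
eef_rot: [0.154, 0.69, -0.154, 0.69]
force: [0.1, 0.3, 0.0]
grip_width: 0.6
```

```bash
python3 -c "
from h import *
rel(-165,-3,10,-1)"
```

```text
t 1.85 tcp [ 0.4768 -0.1304  0.2312] stop xy mm [-183.8   -2.9] z 231.2 F [0.1 0.3 0. ] g 0.6
shift now [2.213e+02 1.870e+01 1.000e-01] rot [ 0.21 -0.   -0.03] shift in goal axes [2.212e+02 1.880e+01 1.000e-01] joints [-0.4   0.31  1.87  0.    0.96  0.04]
tool axes [[0.0, 0.426, 0.905], [0.0, 0.905, -0.426], [-1.0, 0.0, -0.0]]
```

Call:
apply_moves --pt "30 5 0 0 0 0 0.5" --pt "45 5 0 0 0 0 0.5" --pt "45 5 0 0 0 0 0.5" --pt "45 3 0 0 0 0 0.5" --pt "35 0 0 0 0 0 0.5" --pt "15 0 0 0 0 0 0.5" --pt "5 0 0 0 0 0 0.5" --pt "0 0 0 0 0 0 0.5"

```text
time_s: 2.65
position: [0.4832, -0.118, 0.011]
eef_rot: [0.156, 0.69, -0.156, 0.689]
force: [0.6, 0.3, 0.3]
grip_width: 0.5
```

Call:
apply_moves --pt "3 0 0 0 0 0 0.5" --pt "3 0 0 0 0 0 0.5" --pt "0 0 0 0 0 0 0.5"

```text
time_s: 2.95
position: [0.4837, -0.1177, 0.0057]
eef_rot: [0.156, 0.689, -0.156, 0.69]
force: [1.5, 0.1, 0.2]
grip_width: 0.497
```

```bash
python3 -c "
from h import *
rel(-137,-3,2,-1);snap('wrist','w1');snap('side','s1')"
```

```text
t 2.95 tcp [ 0.4837 -0.1177  0.0057] stop xy mm [-169.4   -3.7] z 5.7 F [1.5 0.1 0.2] g 0.497
shift now [ 3.7 32.4 -0.7] rot [-0.03  0.06  0.  ] shift in goal axes [ 3.7 32.4 -0.7] joints [-0.37  0.68  2.05 -0.    0.41  0.07]
tool axes [[0.001, 0.429, 0.903], [-0.0, 0.903, -0.429], [-1.0, -0.0, 0.001]]
```

View pics/w1.png

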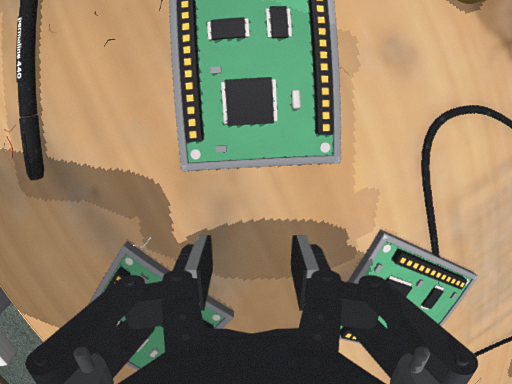

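View pics/s1.png

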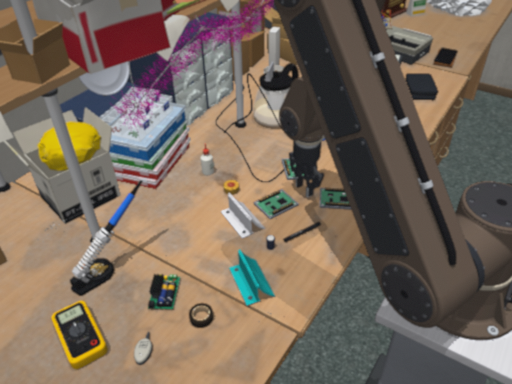

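The wrist view shows the board's near edge from (183,168) to (340,160), with the fingertips at (205,250) and (300,250), nearly centred and clear of the look-alikes. I'll lower to find the worktop.

Call:
apply_moves --pt "2 0 1 0 0 0 0.5" --pt "2 0 1 0 0 0 0.5" --pt "0 0 0 0 0 0 0.5" --pt "0 0 0 0 0 0 0.5"

```text
time_s: 3.45
position: [0.4852, -0.1185, 0.0012]
eef_rot: [0.156, 0.69, -0.156, 0.69]
force: [0.3, 0.2, 0.6]
grip_width: 0.501
```

Call:
apply_moves --pt "2 0 0 0 0 0 0.5" --pt "0 0 0 0 0 0 0.5"

```text
time_s: 3.65
position: [0.4852, -0.1184, -0.0009]
eef_rot: [0.156, 0.69, -0.156, 0.69]
force: [0.6, -0.0, -0.1]
grip_width: 0.503
```

Call:
apply_moves --pt "2 0 0 0 0 0 0.5" --pt "0 0 0 0 0 0 0.5"

```text
time_s: 3.85
position: [0.4853, -0.1185, -0.0019]
eef_rot: [0.156, 0.69, -0.156, 0.69]
force: [-2.3, 1.2, 16.2]
grip_width: 0.502
```

Call:
apply_moves --pt "1.5 0 0 0 0 0 0.5" --pt "0 0 0 0 0 0 0.5"

```text
time_s: 4.05
position: [0.4854, -0.1185, -0.002]
eef_rot: [0.155, 0.689, -0.156, 0.69]
force: [-7.0, 0.7, 39.0]
grip_width: 0.497
```

Call:
apply_moves --pt "-3.2 0 0 0 0 0 0.5" --pt "0 8 0 0 0 0 0.5" --pt "0 8 0 0 0 0 0.5" --pt "0 8 0 0 0 0 0.5" --pt "0 6 0 0 0 0 0.5" --pt "0 6 0 0 0 0 0.5" --pt "0 6 0 0 0 0 0.5" --pt "0 6 0 0 0 0 0.5" --pt "0 6 0 0 0 0 0.5" --pt "0 0 0 0 0 0 0.5"

```text
time_s: 5.05
position: [0.5088, -0.0691, -0.001]
eef_rot: [0.155, 0.69, -0.155, 0.69]
force: [-0.3, -0.5, -0.7]
grip_width: 0.499
```

```bash
python3 -c "
from h import *
where();snap('wrist','w2')"
```

```text
t 5.05 tcp [ 0.5088 -0.0691 -0.001 ] stop xy mm [-114.7   -5.5] z -1.0 F [-0.3 -0.5 -0.7] g 0.499
```

View pics/w2.png

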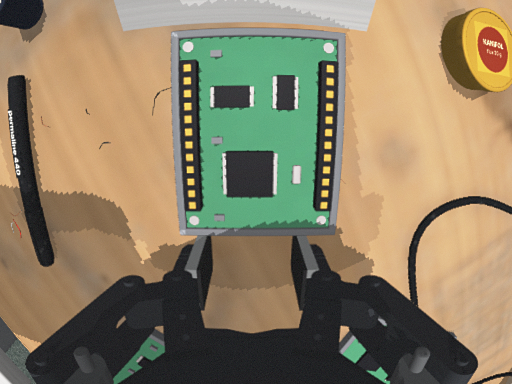

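The board is square against both fingertips (near edge v≈233) and its far edge (v≈32) is just short of the stop foot. I'll keep pushing.

Call:
apply_moves --pt "0 5 0 0 0 0 0.5" --pt "0 5 0 0 0 0 0.5" --pt "0 5 0 0 0 0 0.5" --pt "0 5 0 0 0 0 0.5" --pt "0 5 0 0 0 0 0.5" --pt "0 5 0 0 0 0 0.5" --pt "0 5 0 0 0 0 0.5" --pt "0 5 0 0 0 0 0.5"

```text
time_s: 5.9
position: [0.5258, -0.0332, -0.0011]
eef_rot: [0.156, 0.69, -0.156, 0.69]
force: [-0.9, -1.2, -0.9]
grip_width: 0.501
```

```bash
python3 -c "
from h import *
where();snap('wrist','w3')"
```

```text
t 5.9 tcp [ 0.5258 -0.0332 -0.0011] stop xy mm [-75.   -5.5] z -1.1 F [-0.9 -1.2 -0.9] g 0.501
```

View pics/w3.png

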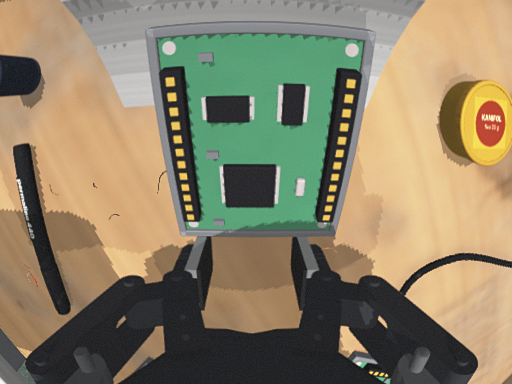

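The far edge is climbing evenly. Continuing.

Call:
apply_moves --pt "0 5 0 0 0 0 0.5" --pt "0 5 0 0 0 0 0.5" --pt "0 5 0 0 0 0 0.5" --pt "0 5 0 0 0 0 0.5" --pt "0 5 0 0 0 0 0.5" --pt "0 5 0 0 0 0 0.5" --pt "0 5 0 0 0 0 0.5" --pt "0 5 0 0 0 0 0.5"

```text
time_s: 6.75
position: [0.543, 0.003, -0.001]
eef_rot: [0.156, 0.69, -0.156, 0.69]
force: [0.5, -0.4, -0.6]
grip_width: 0.501
```

```bash
python3 -c "
from h import *
where();snap('wrist','w4')"
```

```text
t 6.75 tcp [ 0.543  0.003 -0.001] stop xy mm [-35.   -5.5] z -1.0 F [ 0.5 -0.4 -0.6] g 0.501
```

View pics/w4.png

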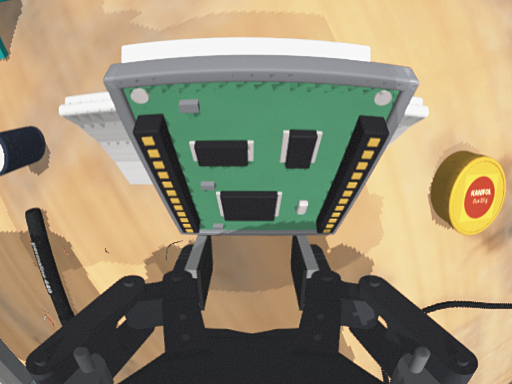

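Call:
apply_moves --pt "0 4 0 0 0 0 0.5" --pt "0 4 0 0 0 0 0.5" --pt "0 4 0 0 0 0 0.5" --pt "0 4 0 0 0 0 0.5" --pt "0 4 0 0 0 0 0.5" --pt "0 2 0 0 0 0 0.5" --pt "0 0 0 0 0 0 0.5"

```text
time_s: 7.5
position: [0.5517, 0.0217, -0.001]
eef_rot: [0.155, 0.69, -0.156, 0.689]
force: [-4.1, -10.9, 2.4]
grip_width: 0.495
```

```bash
python3 -c "
from h import *
where();snap('wrist','w5');snap('side','s5')
p=np.load('pics/s5.npz')['p']
cv2.imwrite('pics/sc5.png',cv2.resize(p[150:270,200:340,::-1],None,fx=5,fy=5,interpolation=cv2.INTER_CUBIC))"
```

```text
t 7.5 tcp [ 0.5517  0.0217 -0.001 ] stop xy mm [-14.3  -5.4] z -1.0 F [ -4.1 -10.9   2.4] g 0.495
```

View pics/w5.png

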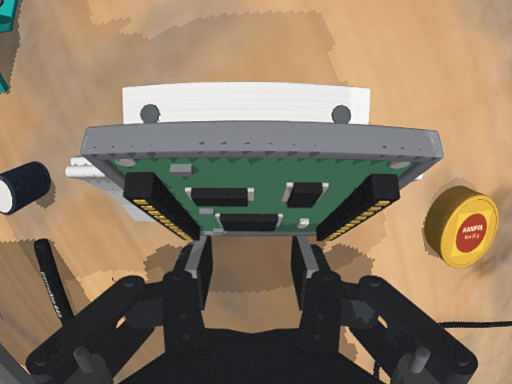

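View pics/sc5.png

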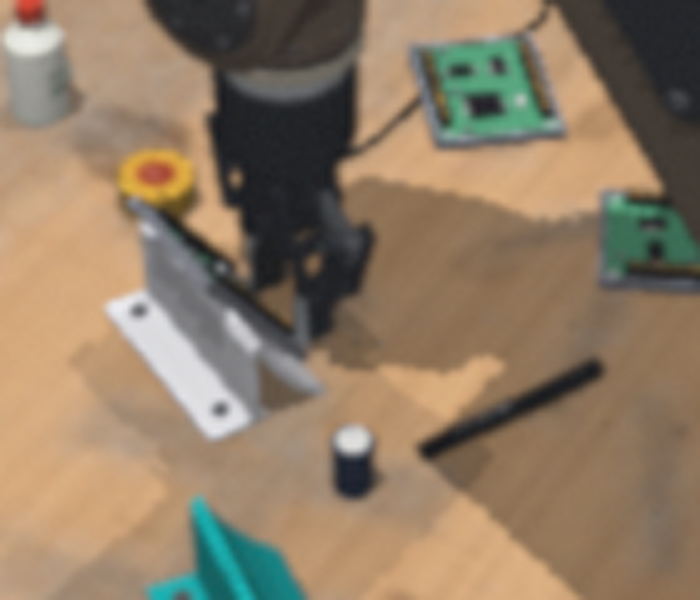

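Low edge is at the foot (reaction 11.6 N) and the board is steeply tipped over the crest. I'll back off slowly.

Call:
apply_moves --pt "0 -1 0 0 0 0 0.5" --pt "0 -2 0 0 0 0 0.5" --pt "0 -4 0 0 0 0 0.5" --pt "0 -8 0 0 0 0 0.5" --pt "0 -12 0 0 0 0 0.5" --pt "0 -15 0 0 0 0 0.5" --pt "0 0 0 0 0 0 0.5"

```text
time_s: 8.3
position: [0.5332, -0.0173, -0.001]
eef_rot: [0.156, 0.69, -0.156, 0.689]
force: [0.0, -0.6, 0.4]
grip_width: 0.501
```

```bash
python3 -c "
from h import *
where();snap('wrist','w6')"
```

```text
t 8.3 tcp [ 0.5332 -0.0173 -0.001 ] stop xy mm [-57.4  -5.4] z -1.0 F [ 0.  -0.6  0.4] g 0.501
```

View pics/w6.png

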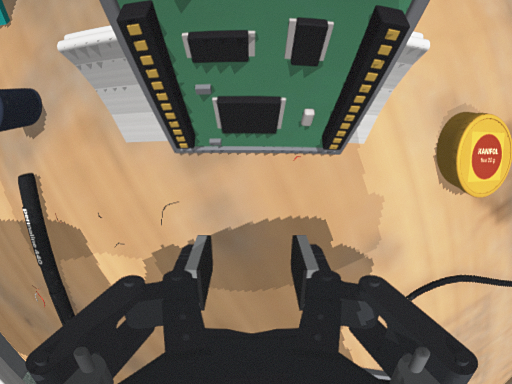

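The board leans by itself, low edge at v≈150 just before the foot (v≈141). I'll raise, pass over it and look at the raised edge.

Call:
apply_moves --pt "-30 0 0 0 0 0 0.5" --pt "-45 0 0 0 0 0 0.5" --pt "-45 0 0 0 0 0 0.5" --pt "-40 0 0 0 0 0 0.5" --pt "-20 0 0 0 0 0 0.5" --pt "0 0 0 0 0 0 0.5"

```text
time_s: 8.95
position: [0.5353, -0.0156, 0.1819]
eef_rot: [0.156, 0.688, -0.155, 0.692]
force: [0.3, 0.3, 0.1]
grip_width: 0.5
```

```bash
python3 -c "
from h import *
np.set_printoptions(precision=4,suppress=True)
where();snap('side','s7');p,d=snap('top','t7')
W=world('top',d);q=W[...,:2]-S;X=q@s*1e3;Y=q@sy*1e3;Z=W[...,2]*1e3
k=(abs(Y)<50)&(X>-30)&(X<80)&(Z>6)&(Z<110)
for a in range(-20,80,5):
  m=k&(X>a)&(X<=a+5)
  if m.sum(): print(a,m.sum(),np.median(Z[m]).round(1),Z[m].max().round(1))
p5=p[150:250,190:330,::-1];cv2.imwrite('pics/tc7.png',cv2.resize(p5,None,fx=5,fy=5,interpolation=cv2.INTER_CUBIC))
p=np.load('pics/s7.npz')['p']
cv2.imwrite('pics/sc7.png',cv2.resize(p[150:270,200:340,::-1],None,fx=5,fy=5,interpolation=cv2.INTER_CUBIC))"
```

```text
t 8.95 tcp [ 0.5353 -0.0156  0.1819] stop xy mm [-55.   -6.5] z 181.9 F [0.3 0.3 0.1] g 0.5
45 8 80.3 87.0
50 21 83.2 92.2
55 16 81.3 86.0
60 2 6.8 7.4
65 5 7.1 9.8
70 1 6.5 6.5
```

View pics/sc7.png

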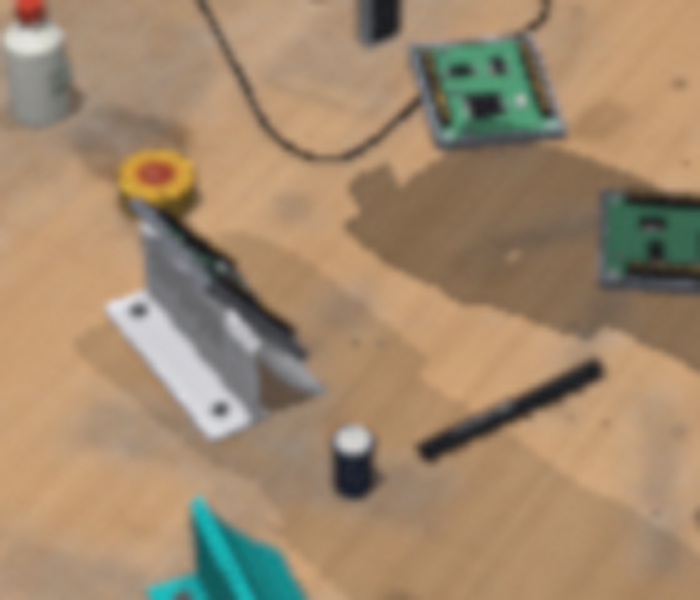

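View pics/tc7.png

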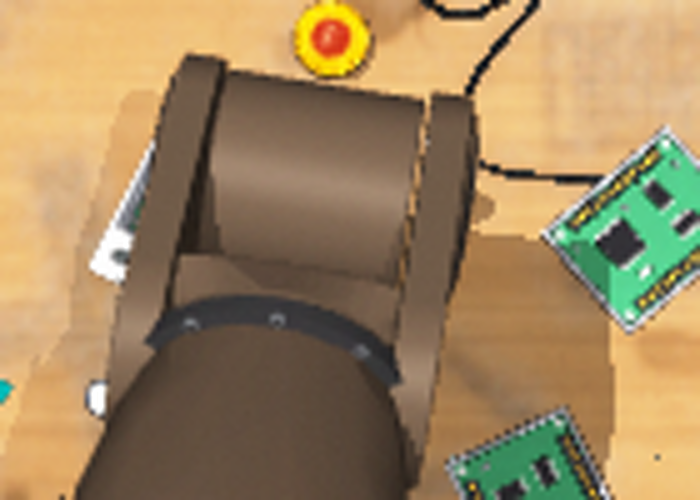

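The raised edge is at about x = 55 mm, z = 83 mm in the stop frame, so the board is leaning as described. Next I'll go over and down behind it.

Call:
apply_moves --pt "0 25 0 0 0 0 0.5" --pt "0 35 0 0 0 0 0.5" --pt "0 35 0 0 0 0 0.5" --pt "0 30 0 0 0 0 0.5" --pt "0 20 0 0 0 0 0.5" --pt "0 0 0 0 0 0 0.5" --pt "0 0 0 0 0 0 0.5"

```text
time_s: 9.75
position: [0.596, 0.1152, 0.1779]
eef_rot: [0.155, 0.69, -0.156, 0.689]
force: [0.2, -0.3, 1.0]
grip_width: 0.502
```

```bash
python3 -c "
from h import *
rel(87,-6,62,-1);p,d=snap('wrist','w8')"
```

```text
t 9.75 tcp [0.596  0.1152 0.1779] stop xy mm [89.2 -5.2] z 177.9 F [ 0.2 -0.3  1. ] g 0.502
shift now [115.9  -2.    1. ] rot [ 0.   -0.09  0.07] shift in goal axes [115.9  -2.2   0.8] joints [ 0.08  0.52  1.66 -0.    0.96  0.53]
tool axes [[-0.002, 0.429, 0.903], [-0.0, 0.903, -0.429], [-1.0, -0.001, -0.002]]
```

View pics/w8.png

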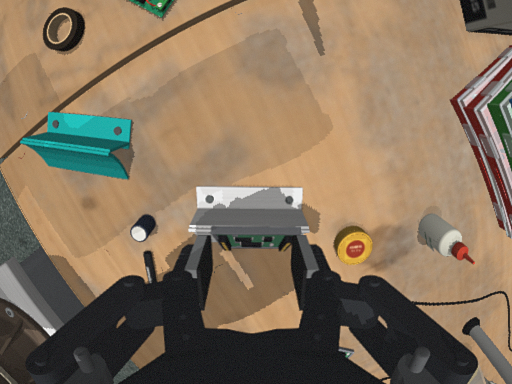

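The raised edge is at v≈228 between the fingers (200–300), with the flange behind it clear. Going down.

Call:
apply_moves --pt "25 0 0 0 0 0 0.5" --pt "35 0 0 0 0 0 0.5" --pt "30 0 0 0 0 0 0.5" --pt "18 0 0 0 0 0 0.5" --pt "8 0 0 0 0 0 0.5" --pt "0 0 0 0 0 0 0.5" --pt "0 0 0 0 0 0 0.5"

```text
time_s: 10.5
position: [0.5968, 0.115, 0.0639]
eef_rot: [0.156, 0.689, -0.156, 0.69]
force: [0.3, -0.2, -0.6]
grip_width: 0.5
```

```bash
python3 -c "
from h import *
rel(75,-6,62,-1);p,d=snap('side','s9')
cv2.imwrite('pics/sc9.png',cv2.resize(p[150:270,200:340,::-1],None,fx=5,fy=5,interpolation=cv2.INTER_CUBIC))"
```

```text
t 10.5 tcp [0.5968 0.115  0.0639] stop xy mm [89.4 -6.1] z 63.9 F [ 0.3 -0.2 -0.6] g 0.5
shift now [  1.8 -14.4  -0.1] rot [-0.06  0.06 -0.03] shift in goal axes [  1.9 -14.4  -0.1] joints [ 0.08  0.67  1.75 -0.    0.72  0.53]
tool axes [[0.001, 0.43, 0.903], [-0.0, 0.903, -0.43], [-1.0, 0.0, 0.001]]
```

View pics/sc9.png

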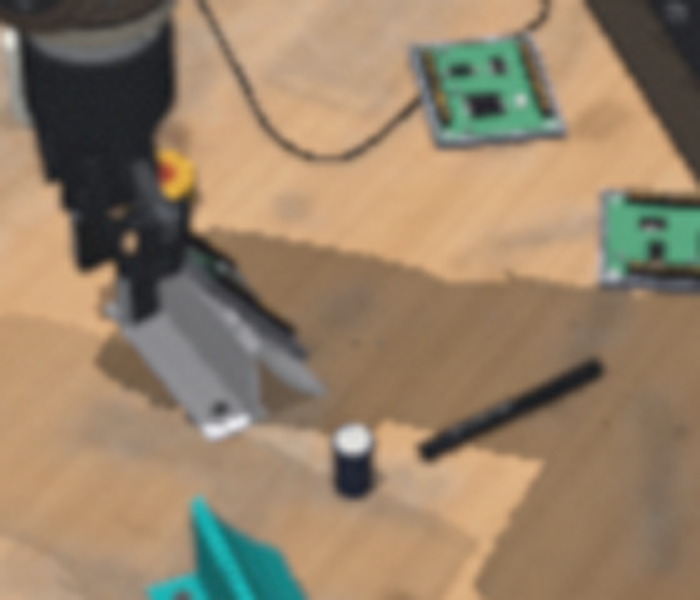

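Call:
apply_moves --pt "0 -6 0 0 0 0 0.5" --pt "0 -6 0 0 0 0 0.5" --pt "0 -5 0 0 0 0 0.5" --pt "-1 -5 0 0 0 0 0.5" --pt "-1.5 -5 0 0 0 0 0.5" --pt "-1.5 -5 0 0 0 0 0.5" --pt "-1.5 -5 0 0 0 0 0.5" --pt "-1 -5 0 0 0 0 0.5"

```text
time_s: 11.35
position: [0.5783, 0.0771, 0.0697]
eef_rot: [0.156, 0.69, -0.156, 0.69]
force: [0.1, 0.4, 0.0]
grip_width: 0.5
```

```bash
python3 -c "
from h import *
where();snap('wrist','w10');p,d=snap('side','s10')
cv2.imwrite('pics/sc10.png',cv2.resize(p[150:270,200:340,::-1],None,fx=5,fy=5,interpolation=cv2.INTER_CUBIC))"
```

```text
t 11.35 tcp [0.5783 0.0771 0.0697] stop xy mm [47.2 -5.6] z 69.7 F [0.1 0.4 0. ] g 0.5
```

View pics/sc10.png

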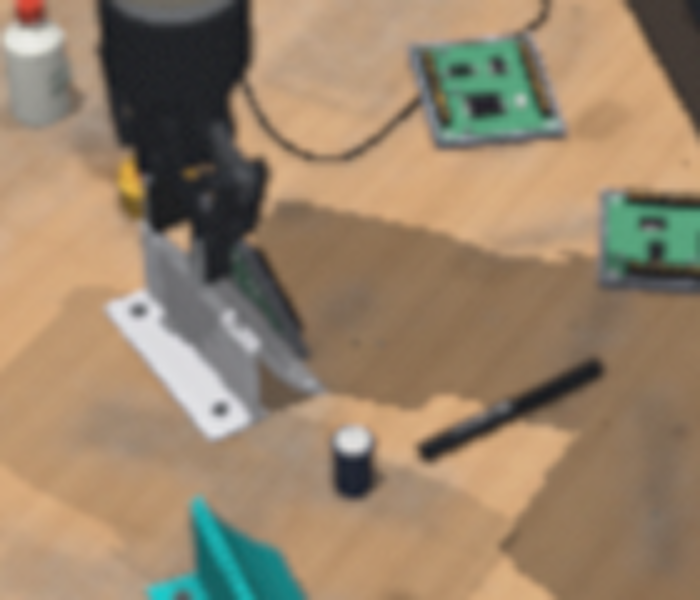

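View pics/w10.png

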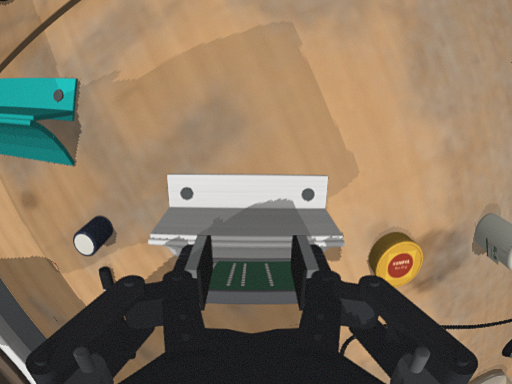

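The board is following steeply (solder side visible between the fingers at (250,275)) and its low edge has not slipped. Continuing past vertical.

Call:
apply_moves --pt "-1 -5 0 0 0 0 0.5" --pt "-1 -5 0 0 0 0 0.5" --pt "-0.5 -5 0 0 0 0 0.5" --pt "0 -5 0 0 0 0 0.5" --pt "0 -5 0 0 0 0 0.5" --pt "0 -5 0 0 0 0 0.5" --pt "0 -5 0 0 0 0 0.5" --pt "0 -5 0 0 0 0 0.5" --pt "0 -5 0 0 0 0 0.5" --pt "0 0 0 0 0 0 0.5"

```text
time_s: 12.45
position: [0.5589, 0.0363, 0.072]
eef_rot: [0.156, 0.69, -0.156, 0.69]
force: [0.5, 0.0, 0.5]
grip_width: 0.503
```

```bash
python3 -c "
from h import *
where();snap('wrist','w11');p,d=snap('side','s11')
cv2.imwrite('pics/sc11.png',cv2.resize(p[150:270,200:340,::-1],None,fx=5,fy=5,interpolation=cv2.INTER_CUBIC))"
```

```text
t 12.45 tcp [0.5589 0.0363 0.072 ] stop xy mm [ 2.  -5.5] z 72.0 F [0.5 0.  0.5] g 0.503
```

View pics/sc11.png

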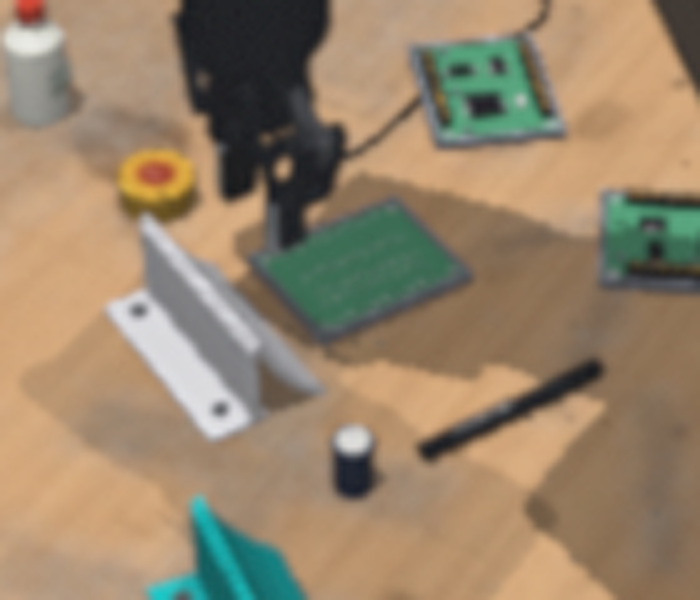

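View pics/w11.png

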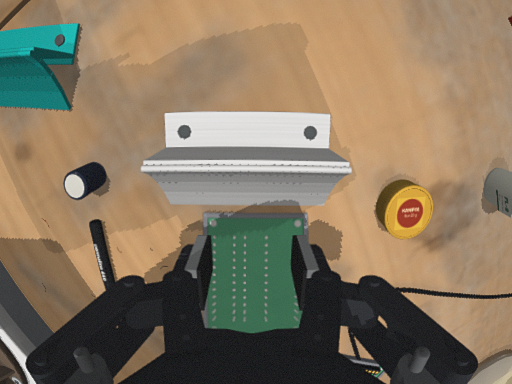

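The board fell over, solder side up, in front of the foot. I'll retreat upward and then back to the side, and check.

Call:
apply_moves --pt "-25 0 0 0 0 0 0.5" --pt "-45 0 0 0 0 0 0.5" --pt "-45 0 0 0 0 0 0.5" --pt "-40 0 0 0 0 0 0.5" --pt "0 -30 0 0 0 0 0.5" --pt "0 -45 0 0 0 0 0.5" --pt "0 -45 0 0 0 0 0.5" --pt "0 -45 0 0 0 0 0.5" --pt "0 -45 0 0 0 0 0.5" --pt "0 -45 0 0 0 0 0.5" --pt "0 -45 0 0 0 0 0.5" --pt "0 0 0 0 0 0 0.5"

```text
time_s: 13.75
position: [0.4287, -0.2377, 0.2271]
eef_rot: [0.157, 0.689, -0.157, 0.69]
force: [0.4, 0.1, 0.5]
grip_width: 0.505
```

```bash
python3 -c "
from h import *
where();p,d=snap('top','t12')
cv2.imwrite('pics/tc12.png',cv2.resize(p[140:280,190:350,::-1],None,fx=4.2,fy=4.2,interpolation=cv2.INTER_CUBIC))
W=world('top',d);q=W[...,:2]-S;X=q@s*1e3;Y=q@sy*1e3;Z=W[...,2]*1e3
for a in range(-115,10,10):
  m=(abs(Y+5)<35)&(X>a)&(X<=a+10); print(a,np.median(Z[m]).round(1),end='; ')"
```

```text
t 13.75 tcp [ 0.4287 -0.2377  0.2271] stop xy mm [-301.3   -5.5] z 227.1 F [0.4 0.1 0.5] g 0.505
-115 8.8; -105 9.6; -95 9.3; -85 8.8; -75 9.1; -65 9.4; -55 8.5; -45 9.0; -35 9.4; -25 9.6; -15 0.3; -5 0.7; 5 8.4;
```

View pics/tc12.png

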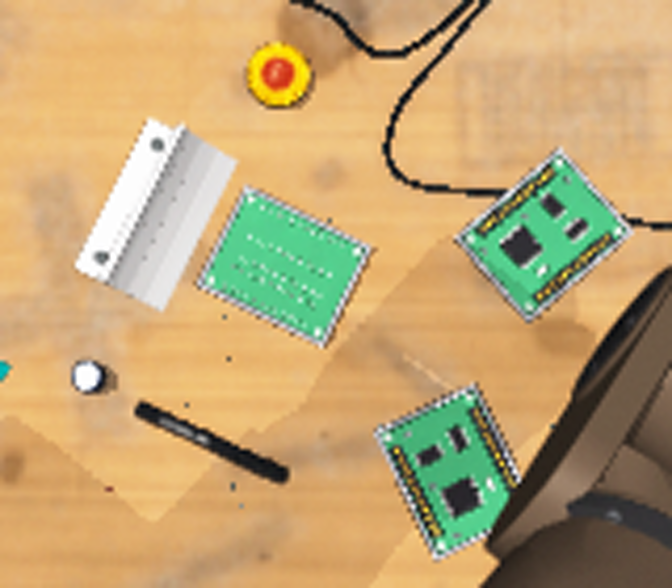

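The board lies flat and solder side up at crop (285,265). The tin (278,73), capacitor (88,377), pen (210,440) and other boards are where they started, so I'm handing in.

```bash
python3 -c "
from h import *
print(bot.job_done())"
```

```text
the job is handed in; nothing more can be done
None
```

The circuit board is turned over: it lies flat on the worktop, solder side up, just in front of the aluminium stop. With the fingertips I pushed it up the stop until it leaned there by itself. I backed off to check that it stayed, then reached behind its raised edge and pushed it back over. It was never gripped or lifted, and the job was handed in at about 13.8 s.

- **Flatness:** in the last top view the board reads level at about 9 mm along its whole length. That is about 3 mm below the expected 12 mm, a bit more than the 2 mm calibration error, and with no tilt.
- **Position:** its edge is roughly 15 mm clear of the foot of the slope.
- **Other things:** the tin, pen, capacitor and the two look-alike boards appear where they started. The reel and tape were not re-measured, but I worked nowhere near them.
- **Forces:** the highest wrist reading was about 40 N, when I pressed the fingertips on the worktop to find its height. The highest I saw while pushing the board was about 12 N.

No other check failed or disagreed.

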